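# Hang the pail from the hanger's lower loop on the shop stand

## Task

Take the wooden hanger out of its rack and gently hang it by its upper eye on the stand's steel peg, then hang the little wooden pail by its hook in the hanger's lower loop, so that they hang as a chain. The loop is set longer or shorter each time, so feel for it: lower the pail gently until the loop carries it, without dropping it or pushing down hard, then let go and leave it hanging still. Leave everything else on the bench where it is.

Things in the scene. Friction and masses are not known exactly. Their poses are not given: they have to be found in the camera images.
- stand: Fixed wooden stand: 120 x 160 x 18 mm base and 30 x 30 mm post, 308 mm high, both centred 135 mm along its +x; a round steel peg, 10 mm thick, runs level from the post towards its -x (roughly towards the robot). Origin on the table straight below the hanger's seat on the peg; z up. Yaw varies by 0.3 rad.
- peg_top (a point): Top line of the peg, mid seat, 290 mm above the table; axes as stand. The seat ends at x = -15 mm at an upturned tip 10 mm thick, its top 13 mm above the peg's top line, and at x = +22 mm at a brass collar of 26 mm diameter. Nothing stands above the peg but the post's end (18 mm higher).
- rack: Fixed wooden rack, 100 x 130 mm base. The hanger's board stands in two slotted uprights on ledges 90 mm above the table, between cheeks 18 mm high (2 mm play along x, 3 mm along y). Origin under its centre, y along the board. Lift the hanger straight up 25 mm or more to free it.
- hanger: Loose wooden hanger with steel fittings, 230 g, alike front and back; x thin way, y width, z up. Origin: where the peg's top line comes when it sits in the roof of the upper eye, an upside-down V (40 degrees each side) that centres itself on the peg; the peg goes through along x. The eye is open 33 mm along y and 38 mm down. Below it a board 10 x 94 x 40 mm, underside at z = -78 mm.
- hanger_grip (a point): Centre of where to pinch the hanger: 36 mm above its origin, in the blue grip block, 16 (x) x 26 (y) x 46 mm (z), that reaches from 8 to 54 mm above the origin. Pinch across y. Axes as hanger.
- loop_top (a point): Middle of the board's underside = top of the lower loop's opening. The loop: two 6 mm steel rods 40 mm apart along y and a level 8 mm round bottom bar along y, at x = 0. The rods slide stiffly in the board (40 N to shift): the opening from here down to the bar's top is 38 to 66 mm, differs from start to start and is not reported: feel for it (or see it).
- pail: Loose round wooden pail, two copper hoops, 106 mm across, 40 mm high, 200 to 320 g, standing on the table. Origin at underside level straight below its hook's seat; z up; the bucket's centre lies at x = +10 mm. A steel bar rises from its -x side to a level 8 mm arm along x, centre line 112 mm up. Hung by the seat it stays about upright, grip block to one side.
- pail_hook (a point): Seat of the pail's hook, 112 mm above its origin: underside of a shallow upside-down V in the arm (arm's top 120 mm up), to rest on the loop's bottom bar. In front the arm ends in a turned-down tip (to x = +21 mm, lowest point 98 mm up); behind, a stub at x = -16 mm, down to 99 mm. Goes into the loop along its +x, from the robot's side. Keep the force there under 12 N.
- pail_grip (a point): Centre of where to pinch the pail, x = -100 mm and 139 mm above its origin, in a red grip block 22 x 22 mm that stands on the arm from 112 to 160 mm up. Pinch across y. Axes as pail.
- mallet: Bystander: wooden mallet, 220 mm long, lying on the bench; leave alone.
- stave: Bystander: loose stave, 50 x 160 x 16 mm, lying flat; leave alone.
- hoop: Bystander: copper hoop, 90 mm across, 12 mm high, lying flat; leave alone.
- sprayer: Bystander: white bottle with green cap, 150 mm high; leave alone.
- smalltub: Bystander: small wooden tub without a hook, brass hoops, 92 mm across, 60 mm high; leave alone.
- wedge: Bystander: wooden block, 90 x 45 x 30 mm; leave alone.
There are look-alikes about, which are no part of the job. What is shaped like the pail but purple is not meant.

How it is judged:
By the outcome, as a careful person would: the job done as asked, in the order asked, and still so for the second after the job is handed in, with the robot touching nothing.
It also fails if it takes over 72 s, if anything falls off the work surface, if the arm or the gripper's body presses on something with over 40 N, if the wrist force passes 120 N, or if a joint passes its speed limit or range.

## Robot

A 6-joint arm with a two-finger parallel gripper is mounted at the origin on the work surface. World frame = base frame: x ahead of the robot, y to its left, z up, the work surface at z = 0. Lengths are in m, angles in rad, forces in N, time in s.
With the tool pointing down it reaches from about 0.225 to 0.875 m from the base axis. Payload 3.4 kg.
Tool frame: the origin (TCP) lies at the very end of the fingers, on their centre line; the grasp point (between the pads) lies 19 mm behind it; z points along the fingers, y is the direction in which the jaws open and shut (so a half turn about z gives the same grasp; the last joint's range is limited). The gripper opens to 85 mm and grips with 20 to 120 N. Pads are 22 mm wide; open, the fingers measure 114 mm over their backs; the gripper's body (76 mm by 85 mm) begins 54 mm behind the grasp point. The pads swing forward as they close: fully open they stand 13 mm farther back than shut.
Start: joints at [1.127, 0.276, 1.505, -0, 1.361, -0.121], TCP at [0.182, 0.545, 0.231] pointing down, gripper open.
Joint ranges: [-2.89, 2.89], [-0.75, 2.08], [0.22, 2.7], [-1.18, 4.32], [0.11, 2.71], [-2.7, 2.7]. Speed limits (rad/s): [2.57, 2.57, 3.14, 3.14, 3.14, 3.14].

## Interface

Orientations are given as a unit quaternion [w, x, y, z].
In Python, from rig import manip gives the robot as it stands. The module is installed in compiled form; this text tells all that it offers.
- The arm moves only by the tool carry_out, never from a script. Its argument "moves" is one flat list of numbers, 5 for each row, row after row: the opening in per cent of the stroke, from 0 (shut) to 100 (fully open), then the shift along the world's x, y, z in cm, then the turn about the world's z in rad. A call has exactly 10 rows; each row shifts and turns the commanded pose from where the row before left it; what a row does not reach is not made up. A row lasts 1/10 s, in which the tool goes at most 50 mm and 8.59 degrees, less where a joint would pass 70% of its speed; a pose out of reach is approached as far as the arm can. A call is refused whole if a number of a shift passes 5 or a number of a turn 0.15, either way. A call with a gripper value outside its range is refused whole. The fingers move at their own pace and stop on an object; "squeeze" is the grip in N (left out, the last holds). Time passes only in rows, so rows that do not move let the fingers close, or fill a call up. It gives the time, the measured TCP pose, the force and the opening at its end, in the units of the state.
- manip.get_state(): the state, without advancing time (a new reading comes with each control period).
- manip.get_image(name): name is "side" or "top"; returns the picture (480x640x3 uint8, red, green, blue); there is no depth.
- manip.camera_info(name): a dict with "fov_y" (degrees; the focal length in pixels is half the picture's height over the tangent of half this angle, whatever the lens; pixels are square), "cx", "cy" (the principal point, pixels), "rvec" (rotation vector, rad) and "tvec" (3), from world to camera coordinates, as OpenCV has them. Camera axes: x right, y down, z forward; pixel columns grow to the right and rows downward; lengths in m; the calibration is good to about 2 mm. A picture is of the moment at which its call begins. camera_info takes no time and is no camera call.
- manip.sign_off(): hands the job in, once; it reports no verdict.
The state is a dict: "clock": time; "qpos": joint angles; "qd": joint speeds; "effort": joint torques, N m; "position": TCP position; "ee_rot": TCP orientation; "contact_force": force on the tool from outside, world axes, zero at the start; "moment": the same for the moment, N m; "width": finger opening in m.
Only numpy, scipy, OpenCV 4.12 (cv2) and the standard library are available. Lean on these libraries where they do the work, as an engineer would, in place of code of your own. Each camera call takes 0.05 s, during which the arm holds its last target. There are 200 camera calls.

## Working session

There is one attempt and no reset: what is moved stays moved. The work goes in short steps, Python scripts to look and compute and a tool call to move; the robot and the scene stay as the last step left them, time stands still between calls to the robot, and variables do not carry over. Pictures are saved under pics/ and viewed, about 8 in all and at most 12, crops included, and the job is handed in when it is done.

Besides the shell and the picture viewer there is one more tool, called after ">>>" by a JSON object that holds its "name" and its "arguments". carry_out: Moves the arm, as the interface text tells. Its arguments: {"type":"object","properties":{"moves":{"type":"array","items":{"type":"number"}},"squeeze":{"type":"number"}},"required":["moves"]}

```bash
mkdir -p pics
cat > h.py <<'E'
import numpy as np, cv2
from rig import manip
def cam(n):
    c=manip.camera_info(n); f=240/np.tan(np.radians(c["fov_y"])/2)
    K=np.array([[f,0,c["cx"]],[0,f,c["cy"]],[0,0,1.]]); R=cv2.Rodrigues(np.array(c["rvec"],float))[0]
    return K,R,np.array(c["tvec"],float).ravel()
def ray(n,uv):
    K,R,t=cam(n); d=R.T@np.linalg.inv(K)@np.array([*uv,1.]); return -R.T@t,d/np.linalg.norm(d)
def onz(n,uv,z):
    o,d=ray(n,uv); return o+d*(z-o[2])/d[2]
def tri(a,b):
    (o,d),(p,e)=ray("top",a),ray("side",b)
    s=np.linalg.lstsq(np.c_[d,-e],p-o,rcond=None)[0]; A=o+d*s[0];B=p+e*s[1]
    return (A+B)/2,np.linalg.norm(A-B)
def px(n,P):
    K,R,t=cam(n); q=K@(R@np.array(P,float)+t); return q[:2]/q[2]
def snap(n,name):
    im=manip.get_image(n); cv2.imwrite(f"pics/{name}.png",im[:,:,::-1]); return im
E
python3 - <<'E'
from h import *
for n in("top","side"):
    snap(n,n+"0"); K,R,t=cam(n); print(n,K[0,0],-R.T@t,R[2])
print(manip.get_state())
E
```

```text
top 494.09675215664316 [0.26390289 0.00908602 1.37274748] [ 1.69002736e-01 -8.18523758e-04 -9.85615242e-01]
side 495.06578274799244 [-0.06840896 -0.87023814  0.81135066] [ 0.43380181  0.7370662  -0.51821753]
{'clock': 0.1, 'qpos': array([ 1.12701489e+00,  2.76530082e-01,  1.50602383e+00, -1.52073489e-05,
        1.36071692e+00, -1.21029900e-01]), 'qd': array([-0.00035834, -0.00044335, -0.0027296 , -0.00180876, -0.00145645,
       -0.00019914]), 'effort': array([ 2.85436894e-03, -4.17698336e+01, -2.46404082e+01, -2.87979874e-04,
        5.76518170e-03,  1.52167490e-05]), 'position': array([0.18219331, 0.5448596 , 0.23052028]), 'ee_rot': array([-2.26685288e-04,  1.60674622e-01,  9.87007073e-01, -8.07921654e-04]), 'contact_force': array([ 0.08329013, -0.54429285, -0.56317176]), 'moment': array([ 0.04599161, -0.01969751,  0.00432994]), 'width': 0.08512976138363794}
```

View pics/top0.png

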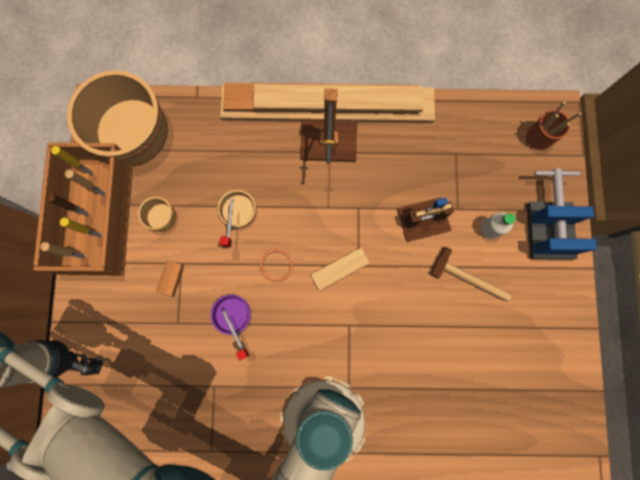

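View pics/side0.png

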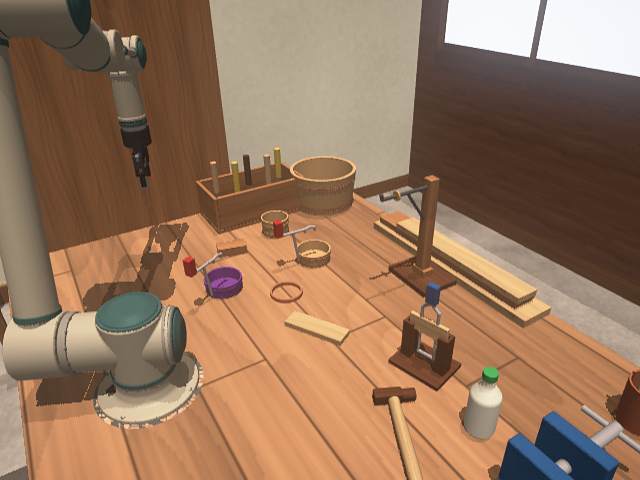

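The top view shows the stand at (329,130), the hanger with blue grip at (440,205), the wanted pail at (236,210) with red grip at (225,241), and a purple decoy at (231,315). The side view shows the blue grip at (433,294), the peg from (385,195) to (425,190), and the pail's red grip at (278,229). Next I'll take enlarged crops.

Run:
```python
from h import *
t=cv2.imread("pics/top0.png");s=cv2.imread("pics/side0.png")
def c(im,x,y,w,h,k): return cv2.resize(im[y:y+h,x:x+w],None,fx=k,fy=k,interpolation=cv2.INTER_CUBIC)
cv2.imwrite("pics/c1.png",np.vstack([np.hstack([c(t,280,85,100,75,4),c(t,390,180,100,75,4)]),np.hstack([c(s,365,165,100,75,4),c(s,385,275,100,75,4)])]))
for n,im in(("top",t),("side",s)):
    hsv=cv2.cvtColor(im,cv2.COLOR_BGR2HSV)
    for nm,lo,hi in(("blue",(105,120,40),(125,255,255)),("red",(0,215,90),(4,255,255)),("red2",(174,200,90),(180,255,255))):
        m=cv2.inRange(hsv,lo,hi);k,_,st,ce=cv2.connectedComponentsWithStats(m)
        for i in range(1,k):
            if st[i,4]>12: print(n,nm,st[i],ce[i].round(1))
```

```text
top blue [434 199  13   8  67] [440.3 202.5]
top blue [533 205  61  19 762] [563.3 213.7]
top blue [534 238  62  16 739] [565.4 245.6]
top red [221 239   9   7  16] [226.2 242.6]
side blue [ 499  412  120   68 4971] [556.1 454.7]
```

View pics/c1.png

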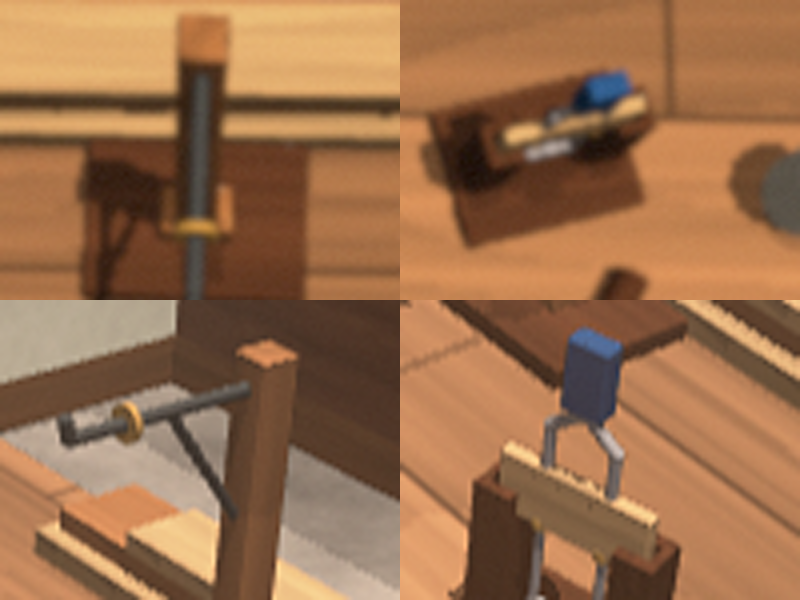

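Crops: the collar is at top (329,142) and side (397,195). The peg tip is at side (382,197). The blue block's top face is at top (441,202) and side (434,285). Board top ends in the top view are about (417,214) and (451,206).

Run:
```python
from h import *
t=cv2.imread("pics/top0.png");s=cv2.imread("pics/side0.png")
def c(im,x,y,w,h,k): return cv2.resize(im[y:y+h,x:x+w],None,fx=k,fy=k,interpolation=cv2.INTER_CUBIC)
cv2.imwrite("pics/c2.png",np.vstack([np.hstack([c(t,190,180,80,75,5),c(t,290,110,80,60,5)[:375] if 0 else c(t,290,110,80,75,5)[:375]]),np.hstack([c(s,255,210,80,45,5),c(s,375,175,80,45,5)])]))
for n,im,boxes in(("top",t,((215,230,240,250),(430,195,452,212))),("side",s,((268,215,290,240),(422,280,444,310)))):
    hsv=cv2.cvtColor(im,cv2.COLOR_BGR2HSV)
    for (x0,y0,x1,y1),nm in zip(boxes,("red","blue")):
        h=hsv[y0:y1,x0:x1]; hu=h[...,0].astype(int)
        m=((h[...,1]>170)&((hu<4)|(hu>172))) if nm=="red" else ((h[...,1]>90)&(hu>100)&(hu<130))
        ys,xs=np.nonzero(m); print(n,nm,len(xs),xs.mean()+x0,ys.mean()+y0,xs.min()+x0,xs.max()+x0,ys.min()+y0,ys.max()+y0)
p,e=tri((441,202.5),(433.8,285)); print("blue top",p,e)
print("post top",*tri((330.7,94.5),(431.5,178.5)), onz("top",(330.7,94.5),.308))
print("collar",*tri((329,142),(397,195)), onz("top",(329,142),.29))
print("board ends",onz("top",(417,213.7),.13),onz("top",(451.2,205.5),.13))
```

```text
top red 75 224.66666666666666 241.16 220 229 237 245
top blue 76 439.89473684210526 202.52631578947367 434 446 199 206
side red 31 277.38709677419354 222.70967741935485 273 282 220 230
side blue 46 433.5652173913044 285.5217391304348 428 439 283 289
blue top [ 0.54723723 -0.27483913  0.21969845] 0.006429929580332848
post top [ 0.77717628 -0.00557634  0.30488864] 0.0018707312167604397 [ 0.7748026  -0.00503615  0.308     ]
collar [ 0.66912732 -0.00273796  0.28573239] 0.001220688288026117 [ 0.66697556 -0.00238408  0.29      ]
board ends [ 0.53593208 -0.23224549  0.13      ] [ 0.55861304 -0.32098526  0.13      ]
```

View pics/c2.png

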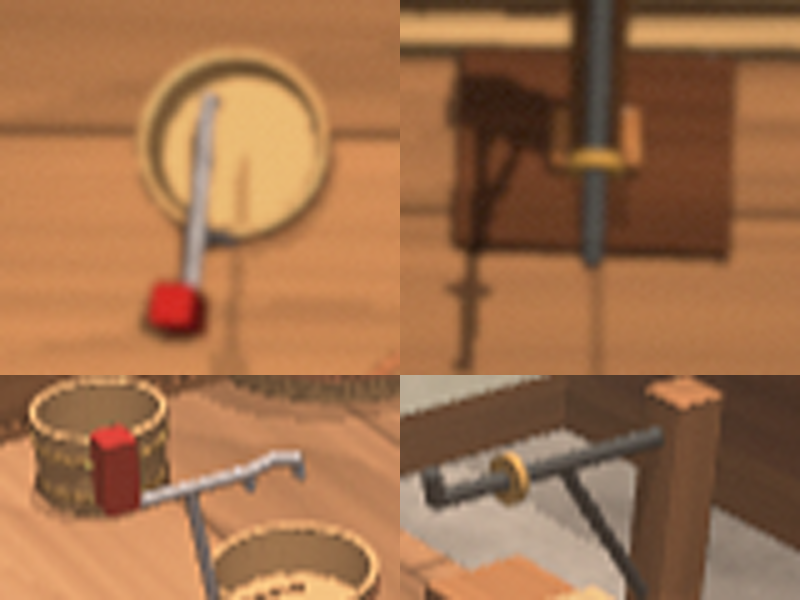

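Crop reading: peg tip end is at top (328.6,162.4) and the collar front at top (328.4,143.6). Pail red top centre is at top (225.2,240.6) and side (278,222). Its arm end is at top (232.2,200) and side (315,226).

Run:
```python
from h import *
tip=onz("top",(328.6,162.4),.303); po=np.array([.776,-.0053]); d=po-tip[:2]; L=np.linalg.norm(d); u=d/L
print("tip",tip,"len",L,"(expect 160)",u,"yaw",np.arctan2(u[1],u[0]),"seat from post",po-.135*u,"from tip",tip[:2]+.025*u)
print("collar front",onz("top",(328.4,143.6),.285))
print("tip tri",tri((328.6,162),(382,197)))
print("red",tri((225.2,240.6),(278,222)),onz("top",(225.2,240.6),.16))
print("hooktip",tri((232.2,200),(315,226)),onz("top",(232.2,200),.118))
# pail rim ellipse
print("rim",onz("top",(190+234/5,180+145/5),.04))
```

```text
tip [ 0.61392265 -0.00179332  0.303     ] len 0.1621152835671905 (expect 160) [ 0.99976603 -0.02163077] yaw -0.02163245280560115 seat from post [ 0.64103159 -0.00237985] from tip [ 0.6389168  -0.00233409]
collar front [ 0.66494983 -0.00108889  0.285     ]
tip tri (array([ 0.62014506, -0.0029271 ,  0.29274348]), np.float64(0.004191055360376107))
red (array([0.45678413, 0.25117898, 0.15984   ]), np.float64(0.0029511994113291242)) [0.45538971 0.25170643 0.16      ]
hooktip (array([0.57256185, 0.24639647, 0.11422366]), np.float64(0.004898796760723165)) [0.56937492 0.24667094 0.118     ]
rim [0.56300831 0.24766784 0.04      ]
```

>>> {"name": "carry_out", "arguments": {"moves": [100,1.8,-4,0.7,0.057,100,1.8,-4,0.7,0.057,100,1.8,-4,0.7,0.057,100,1.8,-4,0.7,0.057,100,1.8,-4,0.7,0.057,100,1.8,-4,0.7,0.057,100,1.8,-4,0.7,0.057,100,1.8,-4,0.7,0.057,100,1.8,-4,0.7,0.057,100,1.8,-4,0.7,0], "squeeze": 40}}

```text
clock: 1.1
position: [0.3625, 0.1436, 0.3015]
ee_rot: [0.0, -0.096, 0.995, 0.0]
contact_force: [0.8, 1.0, -0.4]
width: 0.0857
```

>>> {"name": "carry_out", "arguments": {"moves": [80,1.85,-4.2,0,0.057,80,1.85,-4.2,0,0.057,80,1.85,-4.2,0,0,80,1.85,-4.2,0,0,80,1.85,-4.2,0,0,80,1.85,-4.2,0,0,80,1.85,-4.2,0,0,80,1.85,-4.2,0,0,80,1.85,-4.2,0,0,80,1.85,-4.2,0,0]}}

```text
clock: 2.1
position: [0.5477, -0.2764, 0.3007]
ee_rot: [-0.0, -0.151, 0.988, 0.0]
contact_force: [0.7, -0.5, 0.9]
width: 0.068
```

Run:
```python
from h import *
t=snap("top","top1")[...,::-1];s=snap("side","side1")[...,::-1]
def c(im,x,y,w,h,k): return cv2.resize(im[y:y+h,x:x+w],None,fx=k,fy=k,interpolation=cv2.INTER_CUBIC)
cv2.imwrite("pics/c3.png",np.hstack([c(t,385,165,80,100,5),c(s,385,240,80,100,5)]))
```

```text
(no output)
```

View pics/c3.png

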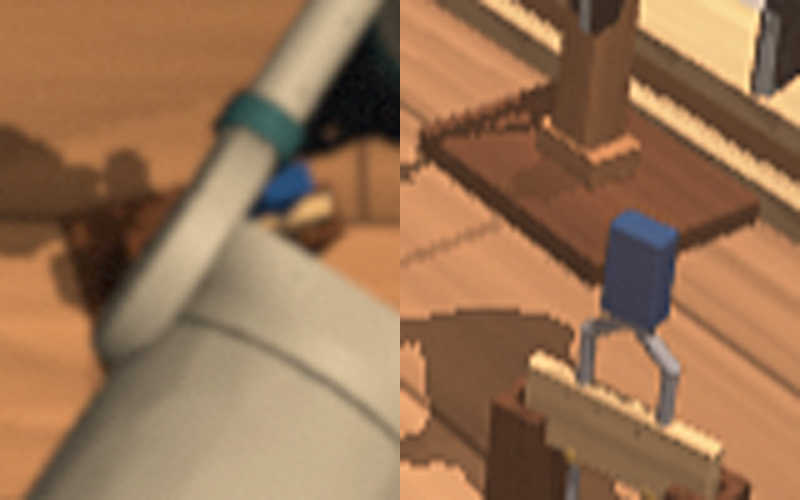

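The side crop shows the fingers straddling the blue block; its top face is at side (433.6,285). Quick numeric check on that, then descend.

Run:
```python
from h import *
print(px("side",(.5477,-.2764,.222)),px("side",(.5577,-.2764,.222)),px("side",(.5477,-.2664,.222)),px("top",(.5477,-.2764,.222)),px("side",(.5477,-.2764,.3007)))
```

```text
[433.05519948 284.79296606] [436.74000532 283.25369241] [429.71045175 282.43341458] [442.63389829 200.95787035] [436.94121684 251.89918273]
```

>>> {"name": "carry_out", "arguments": {"moves": [80,0,0,-2,-0.05,80,0,0,-2,0,80,0,0,-2,0,80,0,0,-2,0,80,0,0,-2,0,80,0,0,-1.5,0,0,0,0,0,0,0,0,0,0,0,0,0,0,0,0,0,0,0,0,0]}}

```text
clock: 3.2
position: [0.5479, -0.275, 0.1874]
ee_rot: [0.001, -0.127, 0.992, -0.001]
contact_force: [0.8, -0.4, -0.0]
width: 0.0253
```

>>> {"name": "carry_out", "arguments": {"moves": [0,0,0,0,0,0,0,0,0,0,0,0,0,0.3,0,0,0,0,0.5,0,0,0,0,0.7,0,0,0,0,1,0,0,0,0,1,0,0,0,0,1.5,0,0,0,0,1.5,0,0,0,0,1.5,0]}}

```text
clock: 4.2
position: [0.5475, -0.2747, 0.2678]
ee_rot: [0.0, -0.127, 0.992, -0.0]
contact_force: [-0.2, -0.3, -2.2]
width: 0.0254
```

>>> {"name": "carry_out", "arguments": {"moves": [0,0,0,2,0,0,0,0,2,0,0,0,0.7,1.5,-0.03,0,0,2,0.7,-0.045,0,0,3,0,-0.05,0,0,4,0,-0.05,0,0,4,0,-0.05,0,0,4,0,-0.05,0,0,4,0,0,0,0,3,0,0]}}

```text
clock: 5.2
position: [0.547, -0.0252, 0.3295]
ee_rot: [0.001, 0.01, 1.0, 0.0]
contact_force: [-0.0, 0.5, -2.3]
width: 0.0256
```

>>> {"name": "carry_out", "arguments": {"moves": [0,0,2,0,0,0,0,0.7,0,0,0,0,0,0,0,0,0,0,0,0,0,0,0,0,0,0,0,0,0,0,0,0,0,0,0,0,0,0,0,0,0,0,0,0,0,0,0,0,0,0]}}

```text
clock: 6.2
position: [0.5474, -0.0008, 0.3283]
ee_rot: [-0.0, 0.01, 1.0, 0.0]
contact_force: [0.1, 1.3, -1.9]
width: 0.0254
```

Run:
```python
from h import *
t=snap("top","top2")[...,::-1];s=snap("side","side2")[...,::-1]
def c(im,x,y,w,h,k): return cv2.resize(im[y:y+h,x:x+w],None,fx=k,fy=k,interpolation=cv2.INTER_CUBIC)
cv2.imwrite("pics/c4.png",np.hstack([c(t,290,110,80,100,4),c(s,330,145,120,100,4)]))
p=manip.get_state()["position"];print(p,px("side",p),px("side",p-[0,0,.0194]))
```

```text
[ 0.54742    -0.00064783  0.32832882] [356.32607798 190.467731  ] [356.19136188 198.00781102]
```

View pics/c4.png

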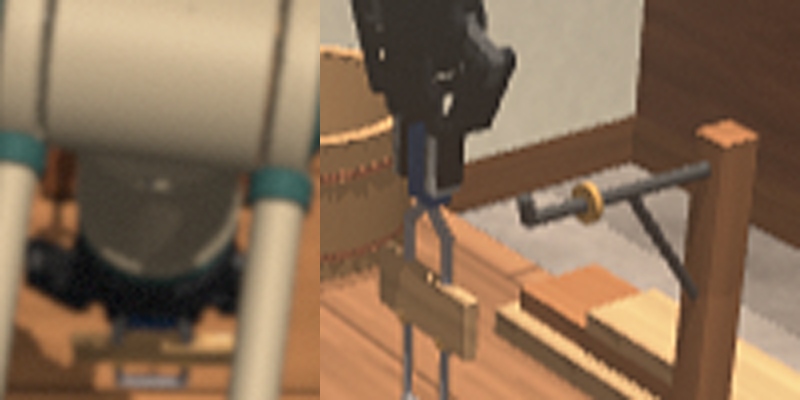

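The side crop shows the hanger upright in the grip, its eye at side (356,200), level with the peg tip. Next I insert it along the peg.

>>> {"name": "carry_out", "arguments": {"moves": [0,1,0,0.15,0,0,1.5,0,0,0,0,1.5,0,0,0,0,1,0,0,0,0,1,-0.1,0,0,0,1,0,0,0,0,1,-0.1,0,0,0,0.7,0,0,0,0,0.5,0,0,0,0,0.25,0,0,0]}}

```text
clock: 7.3
position: [0.6423, -0.0027, 0.3297]
ee_rot: [-0.0, 0.01, 1.0, 0.0]
contact_force: [-0.8, -0.3, -2.4]
width: 0.0256
```

>>> {"name": "carry_out", "arguments": {"moves": [0,0,0,0,0,0,0,0,0,0,0,0,0,-0.2,0,0,0,0,-0.2,0,0,0,0,-0.2,0,0,0,0,-0.2,0,0,0,0,-0.2,0,0,0,0,-0.2,0,0,0,0,-0.2,0,0,0,0,0,0]}}

```text
clock: 8.3
position: [0.6417, -0.0026, 0.3154]
ee_rot: [-0.0, 0.01, 1.0, 0.0]
contact_force: [0.4, -0.1, -2.2]
width: 0.0252
```

>>> {"name": "carry_out", "arguments": {"moves": [0,0,0,-0.1,0,0,0,0,-0.1,0,0,0,0,-0.1,0,0,0,0,-0.1,0,0,0,0,-0.1,0,0,0,0,-0.05,0,0,0,0,-0.05,0,0,0,0,0,0,0,0,0,0,0,0,0,0,0,0]}}

```text
clock: 9.3
position: [0.642, -0.0026, 0.31]
ee_rot: [0.0, 0.01, 1.0, 0.0]
contact_force: [-0.1, 0.5, -0.4]
width: 0.0252
```

>>> {"name": "carry_out", "arguments": {"moves": [0,0,0,-0.05,0,0,0,0,0,0,34,0,0,0,0,40,0,0,0,0,60,0,0,0,0,60,0,0,0,0,60,0,0,0,0,60,0,0,0.5,0,60,0,0,1,0,60,0,0,1.5,0]}}

```text
clock: 10.3
position: [0.6417, -0.0027, 0.3396]
ee_rot: [-0.001, 0.01, 1.0, 0.0]
contact_force: [0.0, -0.1, 0.6]
width: 0.0513
```

>>> {"name": "carry_out", "arguments": {"moves": [60,0,0,2,0,60,0,0,2,0,60,-1,0.5,2,0,60,-2,2,0,0,60,-2,3,0,0,60,-2,3,0,0,60,-2,3,0,0,60,-2,3,0,0,60,-2,3,-1,0,60,-2,3,-1,0]}}

```text
clock: 11.3
position: [0.4913, 0.2035, 0.3806]
ee_rot: [0.001, 0.01, 1.0, 0.001]
contact_force: [0.4, -0.3, 0.4]
width: 0.0514
```

Run:
```python
from h import *
t=snap("top","top3")[...,::-1];s=snap("side","side3")[...,::-1]
def c(im,x,y,w,h,k): return cv2.resize(im[y:y+h,x:x+w],None,fx=k,fy=k,interpolation=cv2.INTER_CUBIC)
cv2.imwrite("pics/c5.png",np.hstack([c(t,290,100,80,100,5),c(s,365,165,80,100,5)]))
print(manip.get_state()["position"])
```

```text
[0.48887573 0.2053861  0.37972686]
```

View pics/c5.png

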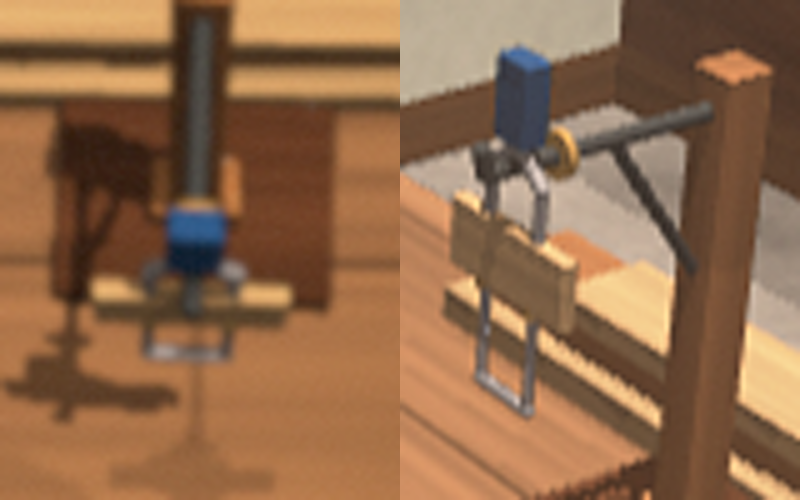

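The hanger hangs on the peg between tip and collar. The bar's middle is at side (385.9,244.5) and top (327.7,170.4).

Run:
```python
from h import *
print(tri((327.7,170.4),(385.9,244.5)))
for L in (.038,.045,.05,.055,.06,.066):
    z=.29-.078-L-.004; print(L,px("side",(.642,-.0026,z)),px("top",(.642,-.0026,z)))
print("block",px("side",(.642,-.0026,.344)),px("top",(.642,-.0026,.344)))
print("red now", px("side",(.456,.2514,.16)),px("top",(.456,.2514,.16)))
```

```text
(array([ 0.64312838, -0.00162228,  0.15054064]), np.float64(0.0015908897502898063))
0.038 [385.84180137 238.38288118] [328.32647756 168.26345339]
0.045 [385.71414678 240.72393954] [328.29147985 169.09630921]
0.05 [385.62340576 242.38803967] [328.26671592 169.68562727]
0.055 [385.53302959 244.04544884] [328.24214477 170.27035773]
0.06 [385.44301608 245.69620732] [328.21776415 170.85055395]
0.066 [385.3354755  247.66839482] [328.18875581 171.54087814]
block [389.26506659 175.60359657] [329.34040492 144.13457971]
red now [277.1908939 222.0671044] [225.33435524 240.3588751 ]
```

>>> {"name": "carry_out", "arguments": {"moves": [70,-1.1,1.5,-3,-0.015,70,-1.1,1.5,-4,0,70,-1.1,1.6,-4,0,70,0,0,-4,0,70,0,0,-3,0,70,0,0,-2,0,70,0,0,-2,0,70,0,0,-2,0,70,0,0,-1,0,70,0,0,-0.8,0], "squeeze": 110}}

```text
clock: 12.4
position: [0.4598, 0.2481, 0.1213]
ee_rot: [0.0, 0.018, 1.0, 0.0]
contact_force: [0.2, -0.4, 1.4]
width: 0.0599
```

>>> {"name": "carry_out", "arguments": {"moves": [70,-0.35,0.3,0.05,0,70,0,0,0,0,0,0,0,0,0,0,0,0,0,0,0,0,0,0,0,0,0,0,0,0,0,0,0,0,0,0,0,0,0,0,0,0,0,0,0,0,0,0,0,0]}}

```text
clock: 13.4
position: [0.4558, 0.2518, 0.1226]
ee_rot: [0.001, 0.018, 1.0, 0.001]
contact_force: [-1.1, 1.5, 6.0]
width: 0.0209
```

Run:
```python
from h import *
t=snap("top","top4")[...,::-1];s=snap("side","side4")[...,::-1]
def c(im,x,y,w,h,k): return cv2.resize(im[y:y+h,x:x+w],None,fx=k,fy=k,interpolation=cv2.INTER_CUBIC)
cv2.imwrite("pics/c6.png",np.hstack([c(t,190,170,80,100,5),c(s,255,180,80,100,5)]))
S=manip.get_state();print(S["position"],S["ee_rot"],S["contact_force"],S["moment"],S["width"])
```

```text
[0.45578656 0.25176188 0.12263568] [6.12584590e-04 1.78600469e-02 9.99840168e-01 5.31152926e-04] [-2.06894375  0.37692932  6.09489898] [0.12426509 0.10406389 0.05282573] 0.020621915915813006
```

View pics/c6.png

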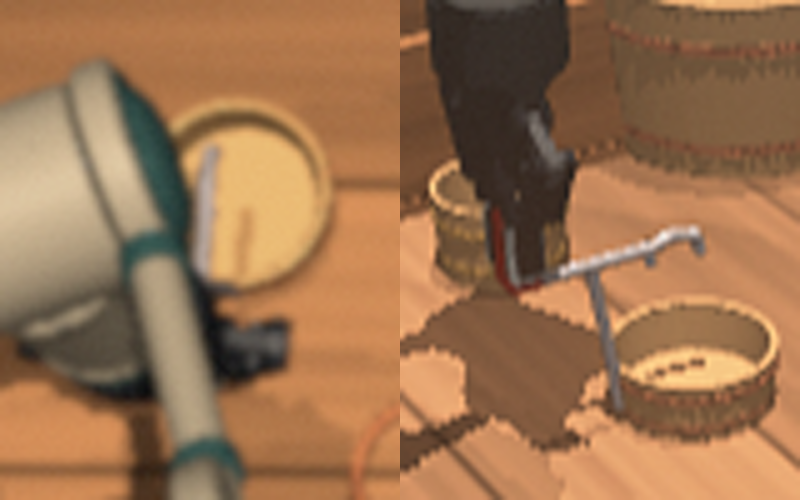

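>>> {"name": "carry_out", "arguments": {"moves": [0,0,0,0.2,0,0,0,0,0.4,0,0,0,0,0.6,0,0,0,0,0.8,0,0,0,0,1,0,0,0,0,1,0,0,0,0,1,0,0,0,0,1,0,0,0,0,0.8,0,0,0,0,0.6,0]}}

```text
clock: 14.5
position: [0.4556, 0.2514, 0.1968]
ee_rot: [0.0, 0.018, 1.0, 0.0]
contact_force: [-0.3, -0.7, -1.7]
width: 0.0209
```

>>> {"name": "carry_out", "arguments": {"moves": [0,0,-0.5,0,0,0,0,-1,0,0,0.3,-2,0,0,0,0.3,-3,0,0,0,0.3,-3,0,0,0,0.3,-3,0,0,0,0.3,-3,0,0.015,0,0.3,-3,0,0,0,0.3,-2.5,0,0,0,0.3,-2,0,0]}}

```text
schema error: expected a multiple of 5 numbers
```

>>> {"name": "carry_out", "arguments": {"moves": [0,0,-1.2,0,0,0,0,-0.7,0,0,0,-0.2,0,0,0,0,0,0,0,0,0,0,0,0,0,0,0,0,0,0,0,0,0,0,0,0,0,0,0,0,0,0,0,0,0,0,0,0,0,0]}}

```text
clock: 15.5
position: [0.4534, 0.2324, 0.1958]
ee_rot: [-0.0, 0.018, 1.0, 0.0]
contact_force: [0.1, -0.5, -2.3]
width: 0.021
```

Run:
```python
from h import *
t=snap("top","top5")[...,::-1];s=snap("side","side5")[...,::-1]
def c(im,x,y,w,h,k): return cv2.resize(im[y:y+h,x:x+w],None,fx=k,fy=k,interpolation=cv2.INTER_CUBIC)
cv2.imwrite("pics/c7.png",np.hstack([c(t,280,110,80,100,5),c(s,325,190,80,100,5)]))
S=manip.get_state();p=S["position"];print(p,S["ee_rot"],S["contact_force"],S["moment"],S["width"])
q=p+[.121,-.0025,-.0066]; print("pred arm end",px("top",q),px("side",q))
```

```text
[0.45341958 0.23236968 0.19582105] [4.20971418e-06 1.78730836e-02 9.99840263e-01 4.82317468e-05] [-0.27321211  0.26863612 -2.22713773] [-0.01111359  0.25633007 -0.0187242 ] 0.020976995223862184
pred arm end [233.9291108  191.18171585] [316.9744733  205.14851651]
```

View pics/c7.png

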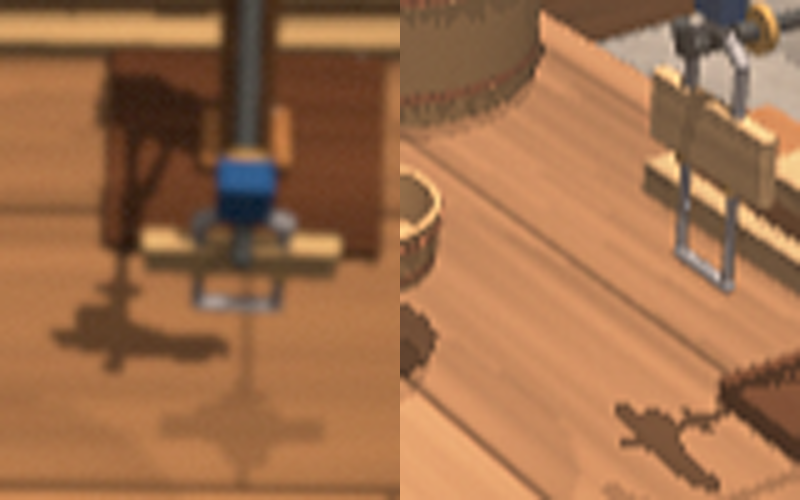

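The crop shows the hanger hanging still and the pail not yet in frame: the transfer call was refused because of a malformed row. I'll redo the transfer.

>>> {"name": "carry_out", "arguments": {"moves": [0,0,-0.5,0,0,0,0.4,-1.5,0,0,0,0.4,-2.5,0,0,0,0.4,-3,0,0,0,0.4,-3.5,0,0.008,0,0.4,-3.5,0,0.008,0,0.4,-3,0,0,0,0.4,-2.5,0,0,0,0.4,-2,0,0,0,0,-1,0,0]}}

```text
clock: 16.6
position: [0.4858, 0.0003, 0.1959]
ee_rot: [0.0, 0.011, 1.0, -0.0]
contact_force: [0.3, -0.0, -2.0]
width: 0.0207
```

>>> {"name": "carry_out", "arguments": {"moves": [0,0,-0.2,0,0,0,0,0,0,0,0,0,0,0,0,0,0,0,0,0,0,0,0,0,0,0,0,0,0,0,0,0,0,0,0,0,0,0,0,0,0,0,0,0,0,0,0,0,0,0]}}

```text
clock: 17.6
position: [0.4854, 0.0003, 0.1958]
ee_rot: [-0.0, 0.01, 1.0, 0.0]
contact_force: [-0.1, 0.1, -2.1]
width: 0.0207
```

Run:
```python
from h import *
t=snap("top","top6")[...,::-1];s=snap("side","side6")[...,::-1]
def c(im,x,y,w,h,k): return cv2.resize(im[y:y+h,x:x+w],None,fx=k,fy=k,interpolation=cv2.INTER_CUBIC)
cv2.imwrite("pics/c7b.png",np.hstack([c(t,290,110,80,100,5),c(s,325,190,80,100,5)]))
S=manip.get_state();p=S["position"];print(p,S["ee_rot"],S["contact_force"],S["moment"],S["width"])
q=p+[.121,-.0025,-.0066]; print("pred arm end",px("top",q),px("side",q))
```

```text
[4.85431249e-01 2.70254124e-04 1.95821497e-01] [5.43222048e-06 9.95851963e-03 9.99950412e-01 4.84888321e-05] [ 1.19515314  0.5357253  -4.1502808 ] [ 0.01388806  0.25270911 -0.0283532 ] 0.02065653906361473
pred arm end [328.13886207 179.73272735] [374.93201342 235.60288729]
```

View pics/c7b.png

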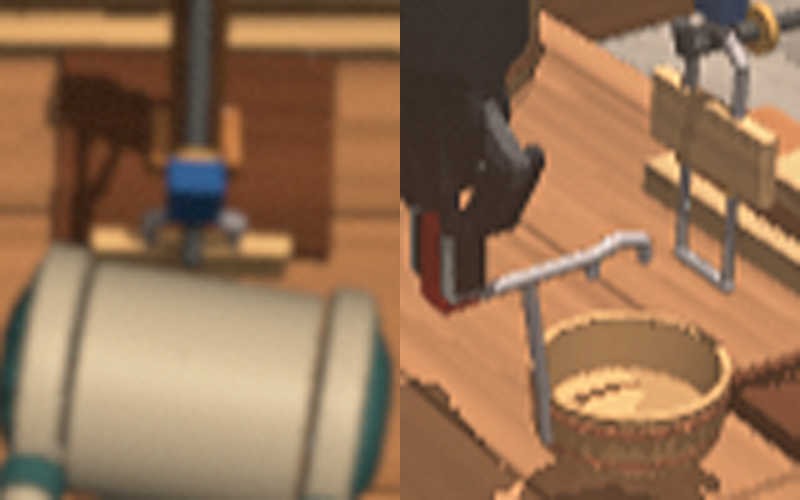

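The side crop shows the pail level with its arm end at side (374,238.6), about 3 px below prediction. It heads between the rods and above the bar, whose middle is at (386,244). Insert.

>>> {"name": "carry_out", "arguments": {"moves": [0,0.3,0,0,0,0,0.6,0,0,0,0,0.8,0,0,0,0,0.8,0,0,0,0,0.8,0,0,0,0,0.8,0,0,0,0,0.7,0,0,0,0,0.5,0,0,0,0,0.35,0,0,0,0,0,0,0,0]}}

```text
clock: 18.7
position: [0.5424, 0.0003, 0.1957]
ee_rot: [0.0, 0.01, 1.0, 0.0]
contact_force: [-0.3, -0.5, -2.2]
width: 0.0204
```

>>> {"name": "carry_out", "arguments": {"moves": [0,0,0,-0.1,0,0,0,0,-0.2,0,0,0,0,-0.25,0,0,0,0,-0.25,0,0,0,0,-0.25,0,0,0,0,-0.25,0,0,0,0,-0.25,0,0,0,0,-0.25,0,0,0,0,-0.2,0,0,0,0,0,0]}}

```text
clock: 19.7
position: [0.5417, 0.0004, 0.1755]
ee_rot: [-0.0, 0.01, 1.0, 0.0]
contact_force: [-0.2, 0.6, -2.8]
width: 0.0204
```

>>> {"name": "carry_out", "arguments": {"moves": [0,0,0,-0.1,0,0,0,0,-0.1,0,0,0,0,-0.1,0,0,0,0,-0.1,0,0,0,0,-0.1,0,0,0,0,0,0,0,0,0,0,0,0,0,0,0,0,0,0,0,0,0,0,0,0,0,0]}}

```text
clock: 20.7
position: [0.5419, 0.0003, 0.1709]
ee_rot: [0.0, 0.01, 1.0, 0.0]
contact_force: [0.0, 0.3, -2.8]
width: 0.021
```

Run:
```python
from h import *
t=snap("top","top7")[...,::-1];s=snap("side","side7")[...,::-1]
def c(im,x,y,w,h,k): return cv2.resize(im[y:y+h,x:x+w],None,fx=k,fy=k,interpolation=cv2.INTER_CUBIC)
cv2.imwrite("pics/c8.png",c(s,340,165,100,75,8))
S=manip.get_state();print(S["position"],S["contact_force"],S["moment"])
```

```text
[5.41936634e-01 3.52087266e-04 1.70847773e-01] [-0.48596882 -0.33210359 -2.958172  ] [0.01747189 0.22398366 0.00508562]
```

Run:
```python
from h import *
s=cv2.imread("pics/side7.png")
cv2.imwrite("pics/c8.png",cv2.resize(s[190:290,335:435],None,fx=6,fy=6,interpolation=cv2.INTER_CUBIC))
```

```text
(no output)
```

View pics/c8.png

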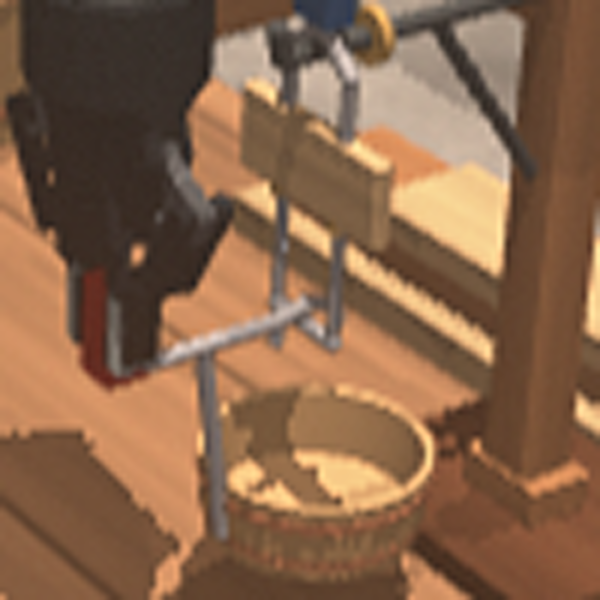

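The hook's arm passes between the rods, ending near crop (315,302), i.e. side (387.5,240), with the bar's middle near crop (306,328). Compare that with the prediction.

Run:
```python
from h import *
for p,o,k in(((.4854,.0003,.1958),(325,190),5),((.5419,.0003,.1709),(335,190),6)):
    p=np.array(p)
    for n,d in(("redtop",(0,0,.038)),("end",(.121,-.0025,-.007)),("stub",(-.016+.1,-.0017,-.0236)),("seat",(.1,-.002,-.0106)),("bucket rim c",(.11,-.0022,-.0826)),("rim near",(.057,0,-.0826)),("tipmin",(.119,-.0025,-.0246))):
        print(n,((px("side",p+d)-o)*k).round(0))
print("bar",((px("side",(.6425,-.002,.1515))-(335,190))*6).round(0))
```

```text
redtop [ 45. 214.]
end [250. 229.]
stub [188. 277.]
seat [215. 246.]
bucket rim c [227. 360.]
rim near [141. 389.]
tipmin [245. 260.]
redtop [111. 272.]
end [342. 289.]
stub [271. 345.]
seat [303. 309.]
bucket rim c [313. 442.]
rim near [214. 476.]
tipmin [336. 325.]
bar [303. 326.]
```

The tip is simply hidden behind the near rod; everything matches the prediction, with about 4 mm to go. Lowering gently.

>>> {"name": "carry_out", "arguments": {"moves": [0,0,0,-0.1,0,0,0,0,-0.1,0,0,0,0,0,0,0,0,0,-0.05,0,0,0,0,0,0,0,0,0,0,0,0,0,0,0,0,0,0,0,0,0,0,0,0,0,0,0,0,0,0,0]}}

```text
clock: 21.8
position: [0.542, 0.0003, 0.1685]
ee_rot: [0.0, 0.01, 1.0, 0.0]
contact_force: [0.7, -0.1, -0.6]
width: 0.0208
```

```bash
python3 -c "
from rig import manip
S=manip.get_state();print(S['position'],S['contact_force'],S['moment'])"
```

```text
[5.42038867e-01 3.08463581e-04 1.68451176e-01] [ 0.70670816 -0.11141961 -0.58282662] [-0.00997444  0.07631867 -0.01413889]
```

>>> {"name": "carry_out", "arguments": {"moves": [0,0,0,-0.05,0,0,0,0,0,0,0,0,0,0,0,0,0,0,0,0,0,0,0,0,0,0,0,0,0,0,0,0,0,0,0,0,0,0,0,0,0,0,0,0,0,0,0,0,0,0]}}

```text
clock: 22.8
position: [0.542, 0.0003, 0.1679]
ee_rot: [0.0, 0.01, 1.0, 0.0]
contact_force: [-0.8, 1.2, 2.7]
width: 0.0209
```

```bash
python3 -c "
from rig import manip
S=manip.get_state();print(S['position'],S['contact_force'],S['moment'])"
```

```text
[5.42020864e-01 3.19854579e-04 1.67912184e-01] [-0.7886998   1.23868604  2.65998585] [-0.04197888 -0.23654143  0.03480558]
```

>>> {"name": "carry_out", "arguments": {"moves": [0,0,0,0.04,0,0,0,0,0,0,0,0,0,0,0,26,0,0,0,0,28,0,0,0,0,32,0,0,0,0,40,0,0,0,0,60,0,0,0,0,80,0,0,0,0,80,0,0,0,0]}}

```text
clock: 23.8
position: [0.5419, 0.0003, 0.1682]
ee_rot: [0.0, 0.01, 1.0, 0.0]
contact_force: [0.4, -0.4, 0.2]
width: 0.0684
```

>>> {"name": "carry_out", "arguments": {"moves": [80,0,0,0,0,80,0,0,0.5,0,80,0,0,1,0,80,0,0,1,0,80,0,0,1,0,80,0,0,1,0,80,0,0,1,0,80,0,0,1,0,80,0,0,1,0,80,0,0,1,0]}}

```text
clock: 24.8
position: [0.5419, 0.0003, 0.2541]
ee_rot: [0.0, 0.01, 1.0, 0.0]
contact_force: [-0.4, -1.1, 0.9]
width: 0.0683
```

>>> {"name": "carry_out", "arguments": {"moves": [80,-2,0,1,0,80,-3,0,1,0,80,-3,1,1,0,80,-3,3,1,0,80,-3,3,0,0,80,0,4,0,0,80,0,4,0,0,80,0,4,0,0,80,0,4,0,0,80,0,4,0,0]}}

```text
clock: 25.8
position: [0.4016, 0.272, 0.2939]
ee_rot: [0.0, 0.01, 1.0, 0.0]
contact_force: [0.8, 0.3, 0.4]
width: 0.0682
```

>>> {"name": "carry_out", "arguments": {"moves": [80,0,0,0,0,80,0,0,0,0,80,0,0,0,0,80,0,0,0,0,80,0,0,0,0,80,0,0,0,0,80,0,0,0,0,80,0,0,0,0,80,0,0,0,0,80,0,0,0,0]}}

```text
clock: 26.8
position: [0.4019, 0.2703, 0.2932]
ee_rot: [-0.0, 0.01, 1.0, 0.0]
contact_force: [0.2, -0.5, -0.0]
width: 0.0686
```

Run:
```python
from h import *
a=snap("side","s8");t=snap("top","t8")
for i in range(10): b=manip.get_image("side")
d=cv2.absdiff(a,b); print("changed px",(d.max(2)>25).sum(),manip.get_state()["clock"])
b=b[...,::-1];t=t[...,::-1]
f=lambda im:cv2.resize(im[110:310,320:480] if im is b else im[100:300,240:400],None,fx=2.5,fy=2.5,interpolation=cv2.INTER_CUBIC)
cv2.imwrite("pics/c9.png",np.hstack([f(t),f(b)]))
```

```text
changed px 16 27.4
```

View pics/c9.png

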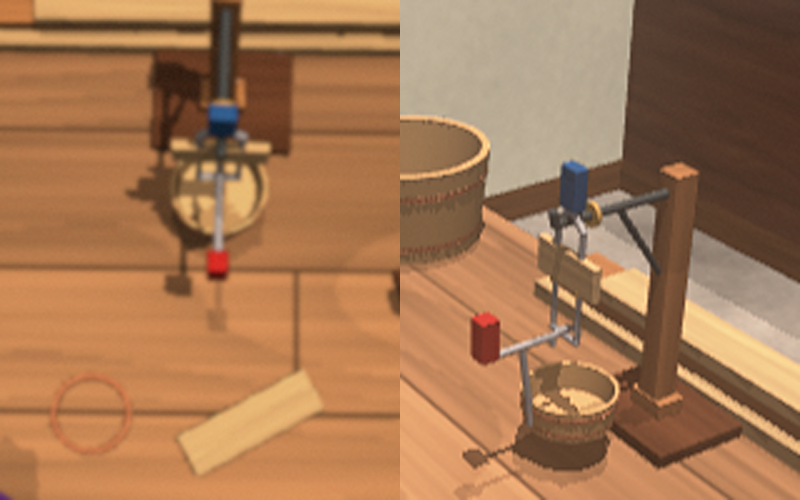

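The chain hangs upright: hanger on the peg, pail upright in the loop and clear of the base. A slight residual sway remains (16 pixels), so I'll let it settle before handing in.

>>> {"name": "carry_out", "arguments": {"moves": [80,0,0,0,0,80,0,0,0,0,80,0,0,0,0,80,0,0,0,0,80,0,0,0,0,80,0,0,0,0,80,0,0,0,0,80,0,0,0,0,80,0,0,0,0,80,0,0,0,0]}}

```text
clock: 28.4
position: [0.4019, 0.2703, 0.2932]
ee_rot: [-0.0, 0.01, 1.0, 0.0]
contact_force: [0.3, 0.2, 0.0]
width: 0.068
```

>>> {"name": "carry_out", "arguments": {"moves": [80,0,0,0,0,80,0,0,0,0,80,0,0,0,0,80,0,0,0,0,80,0,0,0,0,80,0,0,0,0,80,0,0,0,0,80,0,0,0,0,80,0,0,0,0,80,0,0,0,0]}}

```text
clock: 29.4
position: [0.4019, 0.2703, 0.2932]
ee_rot: [0.0, 0.01, 1.0, 0.0]
contact_force: [-1.0, -0.8, 0.5]
width: 0.0684
```

>>> {"name": "carry_out", "arguments": {"moves": [80,0,0,0,0,80,0,0,0,0,80,0,0,0,0,80,0,0,0,0,80,0,0,0,0,80,0,0,0,0,80,0,0,0,0,80,0,0,0,0,80,0,0,0,0,80,0,0,0,0]}}

```text
clock: 30.4
position: [0.4019, 0.2703, 0.2932]
ee_rot: [-0.0, 0.01, 1.0, 0.0]
contact_force: [0.2, 0.8, -0.6]
width: 0.0682
```

Run:
```python
from h import *
a=manip.get_image("side");n=[]
for i in range(14): n.append(int((cv2.absdiff(a,manip.get_image("side")).max(2)>25).sum()))
print(n)
if max(n)<8: manip.sign_off(); print("signed off",manip.get_state()["clock"])
```

```text
[2, 2, 0, 2, 2, 2, 0, 2, 0, 3, 0, 0, 4, 2]
the job is handed in; nothing more can be done
the job is handed in; nothing more can be done
```

The hanger hangs by its upper eye on the steel peg, and the pail hangs by its hook in the hanger's lower loop. I handed the job in at about 31 s.

- **Placing the pail:** I lowered it in steps of 0.5–1 mm until the loop carried it. The highest reading was about 2.7 N upward on the tool, so roughly 5 N on the hook. I eased that to about zero before letting go.
- **Last checks:** the pictures show the chain upright, with the pail clear of the stand's base and the gripper well away. Over the last 0.7 s before hand-in, at most 4 pixels changed between side views.
- **Bystanders:** I saw the stave and hoop in the final picture where they should be. I did not recheck the other bystanders one by one.
- **Disagreements:**
  - One transfer call was refused because a row had the wrong number of values. The short sideways move after it still ran, harmlessly, with the pail in the air.
  - A first forecast of the pail's arm end was about 3 px off in the side view, which I put down to which part of the tip I compared.

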